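Start the platform bolt of a bench shaker in its thread

TASK

The platform of the small bench shaker is to be fastened by the blue square-headed bolt in its middle, which is not yet started in its thread. To avoid cross-threading, first turn the bolt backward (counterclockwise seen from above) until it drops into the start of the thread, then turn it forward (clockwise) about one full turn from there and no further, and finish while still gripping its head between the fingers, keeping it still. Leave the glass and plastic ware beside the shaker where it stands.

Things in the scene. Friction and masses are not known exactly. Their poses are not given: they have to be found in the camera images.
- shaker: Small white bench shaker, fixed, 150 x 150 mm, black panel on its front (-x side); square aluminium platform 154 x 154 mm, its top 83 mm above the worktop, low rubber strips on its edge to 87 mm. A steel collar (48 mm wide, top 92 mm high) surrounds the bolt in the platform's middle. Origin: on the worktop under the platform's centre, on the bolt's axis; z up, x from front to back.
- head_top (a point): Centre of the top of the bolt's blue square head: 28 x 28 mm, 30 mm tall (from this point down), white disc on top with a red index line toward the head's -x side. Axes turn with the head, x and y square to its sides, z up; at bolt_turn 0 parallel to the shaker's. At bolt_lift 0 it is 145 mm above the worktop. Set loosely about the head (1-2 mm play a side), fingers let it slide.
- bolt_lift (a joint): Height of the bolt in m, up positive, -0.026 to 0.006. Thread 8 mm a turn, right-handed. Not yet started, the bolt rides on the first thread, rises to 0 (the crest) as it turns backward, then drops to about -0.008; from there forward turning draws it down 8 mm a turn. A spring and its weight press it down with 8 N: a tight grip at fixed height keeps it from dropping. It does not unwind.
- bolt_turn (a joint): Turn of the bolt in rad: positive clockwise seen from above (forward, inward), negative backward. Counts on over full turns. At the start between -0.4 and 0.4. The drop lies 0.4 to 2 rad further backward, at another angle each time, not marked outside. Turning needs less than 0.1 N m.
- petri_stack: Stack of clear petri dishes, 69 mm wide, 48 mm tall, loose, beside the shaker (left). Origin: centre of its underside. Not to be disturbed.
- extract_bottle: Cream-coloured round bottle with white ribbed cap, 48 mm wide, 96 mm tall, loose, beside the shaker (right). Origin: centre of its underside. Not to be disturbed.
Not all that is in view belongs to the job. Leave any purple look-alike of the shaker alone.

How it is judged (in metres and radians):
On the way:
1. the bolt has been turned backward over the crest and has dropped into the start of the thread (value of joint bolt_turn below -0.6 rad and value of joint bolt_lift below -0.0055 m), for 0.1 s.
At the end, for the whole second after the job is handed in: After the drop the bolt has been turned in by one turn, give or take about a quarter: bolt_lift lies between -0.0182 and -0.0138 (one exact turn gives -0.016); it stands still and the fingers grip its head with more than 2 N (value of joint bolt_lift between -0.0182 and -0.0138 m and velocity of joint bolt_turn between -0.3 and 0.3 rad/s and contact force between the fingers and bolt_turn above 2 N); the arm keeps its last pose, push and grip.
It fails at once if the bolt is run in by more than about one and a half turns (value of joint bolt_lift below -0.02 m).
It fails at once if the petri dishes are moved (distance of petri_stack from where it was at the start of the episode above 0.02 m).
It fails at once if the cream bottle is moved or tipped (distance of extract_bottle from where it was at the start of the episode above 0.02 m or angle between extract_bottle's own z axis and vertical above 0.4 rad).
It also fails if it takes over 64 s, if anything falls off the work surface, if the arm or the gripper's body presses on something with over 40 N, if the wrist force passes 120 N, or if a joint passes its speed limit or range.

ROBOT

A 6-joint arm with a two-finger parallel gripper is mounted at the origin on the work surface; the furniture and walls round the work are solid. World frame = base frame: x ahead of the robot, y to its left, z up, the work surface at z = 0. Lengths are in mm, angles in rad, forces in N, time in s.
With the tool pointing down it reaches from about 350 to 775 mm from the base axis. Payload 7.3 kg.
Tool frame: the origin (TCP) lies at the very end of the fingers, on their centre line; the grasp point (between the pads) lies bot.grasp_offset behind it (bot.grasp_offset is the distance from the TCP to the grasp point, in mm); z points along the fingers, y is the line along which they close (so a half turn about z gives the same grasp; the last joint's range is limited). The gripper opens to 92 mm and grips with 3 to 60 N. Pads are 19 mm wide; open, the fingers measure 130 mm over their backs; the gripper's body (75 mm by 190 mm) begins 47 mm behind the grasp point.
Start: joints at [-1.251, 0.342, 1.524, -0, 1.275, -0.146], TCP at [235.821, -469.077, 226.741] pointing down, gripper open.
Joint ranges: [-2.53, 2.53], [-0.77, 2.02], [0.04, 2.7], [-1, 4.14], [0.28, 2.66], [-3.11, 3.11]. Speed limits (rad/s): [2.57, 2.57, 3.14, 3.14, 3.14, 3.14].

INTERFACE

Orientations are given as [roll, pitch, yaw] about the fixed x, y, z axes, in that order (R = Rz(yaw) Ry(pitch) Rx(roll)).
In Python, from plant import bot gives the robot as it stands. The module is installed in compiled form; this text tells all that it offers.
- The arm moves only by the shell command python3 -m handwheel 'ROWS'. ROWS is JSON, a list of rows, each an object of numbers: "claw": the finger opening in mm, from 0 to 91.8; "dx", "dy", "dz": the shift along the tool's x, y, z in mm; "rx", "ry", "rz": the turn, a rotation vector about the tool's x, y, z in rad. A call has 1 to 10 rows; each row shifts and turns the commanded pose from where the row before left it, along the tool's axes as they then stand; what a row does not reach is not made up. A row lasts 1/10 s, in which the tool goes at most 50 mm and 8.59 degrees, less where a joint would pass 70% of its speed; a pose out of reach is approached as far as the arm can. A call is refused whole if a number of a shift passes 50 or a number of a turn 0.15, either way. A call with a gripper value outside its range is refused whole. The fingers move at their own pace and stop on an object; the grip force is fixed at half the most. Time passes only in rows, so rows that do not move let the fingers close. It gives the time, the measured TCP pose, the force and the opening at its end, in the units of the state.
- bot.get_obs(): the state, without advancing time (a new reading comes with each control period).
- bot.capture(name): name is "side" or "top" or "wrist"; returns a dict with "frame" (400x640x3 uint8, red, green, blue), "camera_matrix" (3x3 intrinsics, pixels), "view" (4x4, takes a point from world to camera coordinates); the wrist camera has in their place "mount" (4x4, takes a point from camera to tool coordinates, whose origin is the TCP and whose axes are the flange's). Camera axes: x right, y down, z forward; pixel columns grow to the right and rows downward; lengths in mm; the calibration is good to about 2 mm. A picture is of the moment at which its call begins: read the wrist's pose just before it. There is no depth.
- bot.close_job(): hands the job in, once; it reports no verdict.
The state is a dict: "time": time; "joint_positions": joint angles; "dq": joint speeds; "tau": joint torques, N m; "tool_pos": TCP position; "tcp_rot": TCP orientation; "contact_force": force on the tool from outside, world axes, zero at the start; "moment": the same for the moment, N m; "grip_width": finger opening in mm.
Only numpy, scipy, OpenCV 4.12 (cv2) and the standard library are available. Lean on these libraries where they do the work, as an engineer would, in place of code of your own. Each camera call takes 0.05 s, during which the arm holds its last target. There are 200 camera calls.

## Working session

There is one attempt and no reset: what is moved stays moved. The work goes in short steps, Python scripts to look and compute and a shell command to move; the robot and the scene stay as the last step left them, time stands still between calls to the robot, and variables do not carry over. Pictures are saved under pics/ and viewed, on a budget of 10 in all, crops included, one or two more only if the job needs it, and the job is handed in when it is done.

```bash
mkdir -p pics; cat > h.py <<'E'
import numpy as np, cv2
from plant import bot
from scipy.spatial.transform import Rotation as R
def ray(c,u,v):
    K=c["camera_matrix"]; d=np.linalg.inv(K)@[u,v,1]
    if "view" in c: T=np.linalg.inv(c["view"])
    else: T=c["T"]@c["mount"]
    return T[:3,3],T[:3,:3]@d
def onz(c,u,v,z):
    o,d=ray(c,u,v); return o+d*(z-o[2])/d[2]
def cap(n):
    s=bot.get_obs(); c=dict(bot.capture(n)); T=np.eye(4)
    T[:3,:3]=R.from_euler('xyz',s["tcp_rot"]).as_matrix() if np.size(s["tcp_rot"])==3 else R.from_quat(s["tcp_rot"]).as_matrix()
    T[:3,3]=s["tool_pos"]; c["T"]=T; return c
E
python3 - <<'E'
from h import *
print(bot.get_obs(),bot.grasp_offset)
a=cap("top");b=cap("side")
im=np.vstack([a["frame"],b["frame"]])[:,:,::-1]
cv2.imwrite("pics/1.png",cv2.resize(im,(480,600),interpolation=cv2.INTER_AREA))
cv2.imwrite("pics/top.png",a["frame"][:,:,::-1]);cv2.imwrite("pics/side.png",b["frame"][:,:,::-1])
for n,c in(("top",a),("side",b)):
    h=cv2.cvtColor(c["frame"],cv2.COLOR_RGB2HSV); m=cv2.inRange(h,(95,110,50),(125,255,255))
    k,l,st,ce=cv2.connectedComponentsWithStats(m)
    for i in range(1,k):
        if st[i,4]>30: print(n,st[i],ce[i],onz(c,*ce[i],130))
    print(np.linalg.inv(c["view"])[:3,3])
E
```

```text
{'time': 0.0, 'joint_positions': array([-1.25096722e+00,  3.42733296e-01,  1.52500599e+00, -1.40065057e-05,
        1.27541254e+00, -1.45993661e-01]), 'dq': array([ 5.35384148e-05,  1.38805898e-03,  8.01191042e-05, -1.81022905e-03,
       -3.26736608e-04,  1.43612187e-03]), 'tau': array([-4.11077126e-03, -4.31256652e+01, -2.44223177e+01,  7.13164313e-02,
        5.61437826e-02, -1.08575796e-04]), 'tool_pos': array([ 235.69754134, -468.66204996,  226.04333312]), 'tcp_rot': array([-3.14004812e+00, -2.13569637e-04,  4.65826694e-01]), 'contact_force': array([ 0.21387548, -0.33085641, -0.31334639]), 'moment': array([ 0.00556553,  0.01848143, -0.04421408]), 'grip_width': 92.1158350531623} 18.8
top [  79  253  103   88 3556] [146.37992126 298.24606299] [185.6977165 340.5427657 130.       ]
top [406 260  13  13  63] [411.26984127 265.50793651] [ 286.99962142 -325.2488761   130.        ]
top [ 71 262  48  16  78] [ 95.91025641 269.83333333] [252.63352464 471.8125073  130.        ]
top [ 81 299  16   7  32] [ 88.40625 301.78125] [172.90784336 483.99194559 130.        ]
[ 269.97880004  -72.68416384 1450.53941127]
side [169 101  10  12  59] [174.49152542 106.71186441] [567.81480156 453.74904634 130.        ]
side [  1 123  48  50 496] [ 23.4233871  150.34274194] [237.35328099 748.10156712 130.        ]
side [ 85 135  33  28 133] [101.36842105 148.78947368] [336.13511998 546.46623889 130.        ]
side [ 55 155  42  39 172] [ 75.89534884 174.22674419] [231.60889998 549.49957274 130.        ]
side [  67  167  105   81 3637] [122.31097058 205.65438548] [199.59375604 364.83118327 130.        ]
side [374 268  16  18 131] [381.34351145 277.2519084 ] [ 289.96467293 -325.98501827  130.        ]
[-261.89680864 -425.95357459 1187.69064436]
```

View pics/1.png

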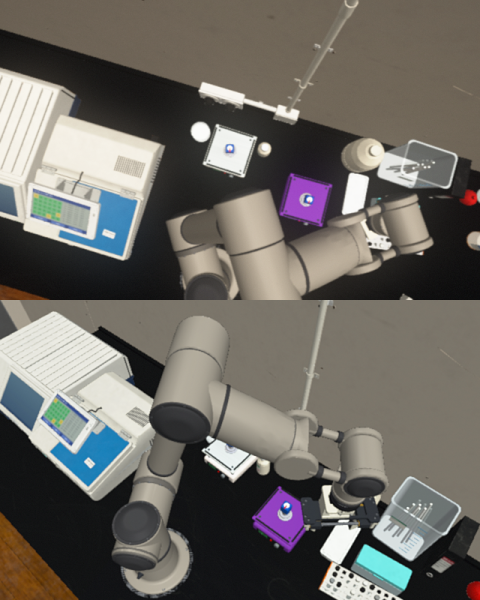

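The top view shows the white shaker at about (305,197) in full-size pixels, with the petri dish to its left, the bottle to its right, and a stand behind it. The purple decoy is at about (408,265).

```bash
python3 - <<'E'
from h import *
c=cap("top"); f=c["frame"]
x0,y0=240,140
h=cv2.cvtColor(f,cv2.COLOR_RGB2HSV)
m=cv2.inRange(h,(100,80,40),(135,255,255))[150:240,260:350]
k,l,st,ce=cv2.connectedComponentsWithStats(m)
for i in range(1,k):
    if st[i,4]>8: print(st[i],ce[i]+[260,150],onz(c,*(ce[i]+[260,150]),140))
w=cv2.inRange(h,(0,0,150),(180,60,255))[150:240,262:342]
cs,_=cv2.findContours(w,cv2.RETR_EXTERNAL,cv2.CHAIN_APPROX_SIMPLE)
for q in cs:
    if cv2.contourArea(q)>100:
        q=q+[262,150]; r=cv2.minAreaRect(q); print(cv2.contourArea(q),r,[onz(c,*p,85)[:2].round() for p in cv2.boxPoints(r)])
cv2.imwrite("pics/2.png",cv2.resize(f[140:250,230:380,::-1],None,fx=5,fy=5,interpolation=cv2.INTER_CUBIC))
E
```

```text
[41 42 11 12 65] [306.01538462 197.95384615] [450.93813935 -51.30933478 140.        ]
2948.5 ((305.9961853027344, 200.761962890625), (58.16853713989258, 57.56627655029297), 17.52556800842285) [array([398.,  44.]), array([547.,   4.]), array([ 505., -147.]), array([ 356., -104.])]
378.0 ((271.0, 175.5), (25.0, 18.0), 90.0) [array([550.,  71.]), array([551.,  23.]), array([483.,  20.]), array([482.,  68.])]
```

View pics/2.png

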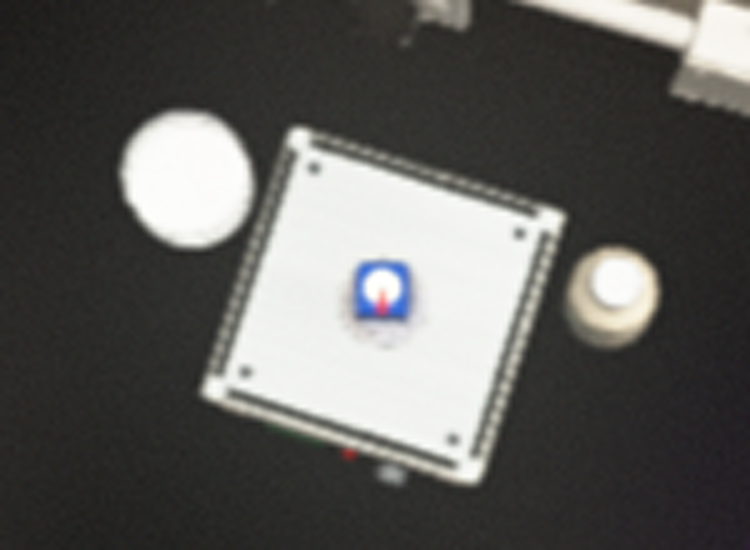

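```bash
python3 -m handwheel '[{"claw":91.8,"dx":25,"dy":-18},{"dx":25,"dy":-18,"claw":91.8},{"dx":25,"dy":-18,"claw":91.8},{"dx":25,"dy":-18,"claw":91.8},{"dx":25,"dy":-18,"claw":91.8},{"dx":25,"dy":-18,"claw":91.8},{"dx":25,"dy":-18,"claw":91.8},{"dx":25,"dy":-18,"claw":91.8},{"dx":25,"dy":-18,"claw":91.8},{"dx":25,"dy":-18,"claw":91.8}]'
python3 -m handwheel '[{"dx":26,"dy":-19,"claw":91.8},{"dx":26,"dy":-19,"claw":91.8},{"dx":26,"dy":-19,"claw":91.8},{"dx":26,"dy":-19,"claw":91.8},{"dx":25,"dy":-20,"claw":91.8},{"claw":91.8},{"claw":91.8}]'
python3 - <<'E'
from h import *
c=cap("wrist"); f=c["frame"]; print(c["mount"],c["camera_matrix"])
cv2.imwrite("pics/3.png",f[:,:,::-1])
h=cv2.cvtColor(f,cv2.COLOR_RGB2HSV)
m=cv2.inRange(h,(105,100,40),(130,255,255))
k,l,st,ce=cv2.connectedComponentsWithStats(m)
for i in range(1,k):
    if st[i,4]>100: print(st[i],ce[i],onz(c,*ce[i],140))
print(bot.get_obs()["joint_positions"])
E
```

```text
[[ 2.60205774e-04 -9.58278051e-01 -2.85837557e-01  7.74677414e+01]
 [ 9.99999882e-01  3.66726278e-04 -3.19132310e-04 -4.00007384e-01]
 [ 4.10641632e-04 -2.85837440e-01  9.58278033e-01 -1.57118376e+02]
 [ 0.00000000e+00  0.00000000e+00  0.00000000e+00  1.00000000e+00]] [[313.6209826    0.         316.63574345]
 [  0.         313.6209826  197.62653222]
 [  0.           0.           1.        ]]
[ 144   25   62   57 1505] [177.74950166  55.00664452] [ 290.10616298 -329.83420117  140.        ]
[-1.25100634e+00  3.42453605e-01  1.52462894e+00 -2.13380884e-06
  1.27538045e+00 -1.45986643e-01]invalid input at $[0]: expected keys claw, dx, dy, dz, rx, ry, rz
invalid input at $[0]: expected keys claw, dx, dy, dz, rx, ry, rz
```

View pics/3.png

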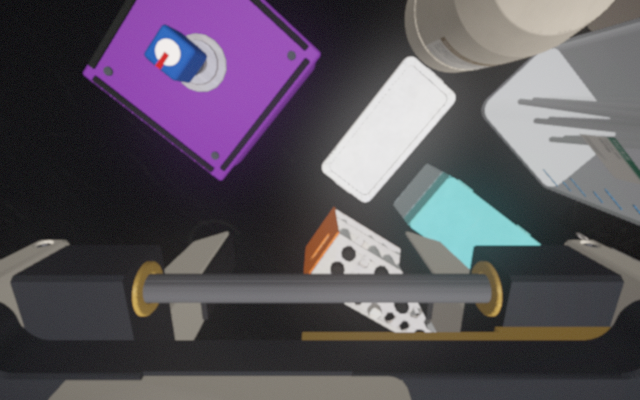

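The moves were refused because every row needs all seven keys, so the arm is still at its start. This view shows only the decoy, at (178,55). I'll repeat the moves with full rows.

```bash
python3 -m handwheel '[{"claw":91.8,"dx":25,"dy":-18,"dz":0,"rx":0,"ry":0,"rz":0},{"claw":91.8,"dx":25,"dy":-18,"dz":0,"rx":0,"ry":0,"rz":0},{"claw":91.8,"dx":25,"dy":-18,"dz":0,"rx":0,"ry":0,"rz":0},{"claw":91.8,"dx":25,"dy":-18,"dz":0,"rx":0,"ry":0,"rz":0},{"claw":91.8,"dx":25,"dy":-18,"dz":0,"rx":0,"ry":0,"rz":0},{"claw":91.8,"dx":25,"dy":-18,"dz":0,"rx":0,"ry":0,"rz":0},{"claw":91.8,"dx":25,"dy":-18,"dz":0,"rx":0,"ry":0,"rz":0},{"claw":91.8,"dx":25,"dy":-18,"dz":0,"rx":0,"ry":0,"rz":0},{"claw":91.8,"dx":25,"dy":-18,"dz":0,"rx":0,"ry":0,"rz":0},{"claw":91.8,"dx":25,"dy":-18,"dz":0,"rx":0,"ry":0,"rz":0}]'
python3 -m handwheel '[{"claw":91.8,"dx":26,"dy":-19,"dz":0,"rx":0,"ry":0,"rz":0},{"claw":91.8,"dx":26,"dy":-19,"dz":0,"rx":0,"ry":0,"rz":0},{"claw":91.8,"dx":26,"dy":-19,"dz":0,"rx":0,"ry":0,"rz":0},{"claw":91.8,"dx":26,"dy":-20,"dz":0,"rx":0,"ry":0,"rz":0},{"claw":91.8,"dx":26,"dy":-20,"dz":0,"rx":0,"ry":0,"rz":0},{"claw":91.8,"dx":0,"dy":0,"dz":0,"rx":0,"ry":0,"rz":0},{"claw":91.8,"dx":0,"dy":0,"dz":0,"rx":0,"ry":0,"rz":0}]'
python3 - <<'E'
from h import *
c=cap("wrist"); f=c["frame"]
cv2.imwrite("pics/4.png",f[:,:,::-1])
h=cv2.cvtColor(f,cv2.COLOR_RGB2HSV)
m=cv2.inRange(h,(105,100,40),(130,255,255))
k,l,st,ce=cv2.connectedComponentsWithStats(m)
for i in range(1,k):
    if st[i,4]>100: print(st[i],ce[i],onz(c,*ce[i],140))
print(bot.get_obs()["joint_positions"],bot.get_obs()["tool_pos"])
E
```

```text
time: 1.2
tool_pos: [378.7, -194.7, 226.7]
tcp_rot: [3.142, 0.0, 0.466]
contact_force: [0.6, -1.4, 1.0]
grip_width: 91.8
time: 1.9
tool_pos: [450.8, -50.6, 226.5]
tcp_rot: [-3.142, 0.001, 0.468]
contact_force: [-0.7, 0.5, 0.3]
grip_width: 91.6
[301 179  40  39 543] [320.09208103 195.80847145] [457.43369735 -49.837131   140.        ]
[-2.82048064e-01  2.11464747e-01  1.70748621e+00 -5.69282123e-04
  1.22312542e+00  8.22594249e-01] [450.60720242 -51.20812366 226.52730433]
```

View pics/4.png

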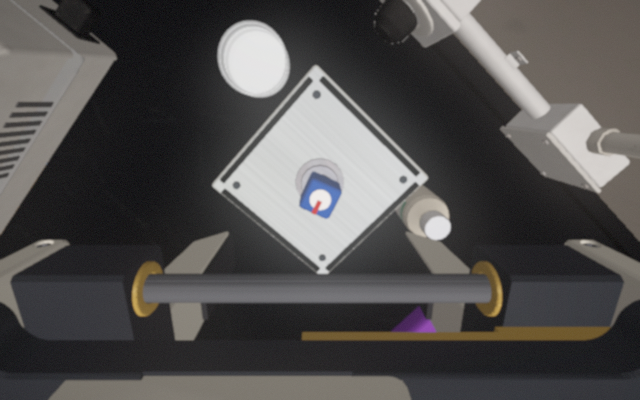

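The wrist view shows the bolt head at (320,195), with its disc at about (320,200) and the red line to the lower left. The petri dish is at (255,60), the bottle at (430,215), and the stand is well to the right.

```bash
cat >> h.py <<'E'
def head(c,z=143,win=60,guess=None):
    f=c["frame"]; h=cv2.cvtColor(f,cv2.COLOR_RGB2HSV)
    m=cv2.inRange(h,(105,100,40),(130,255,255)); k,l,st,ce=cv2.connectedComponentsWithStats(m)
    i=1+np.argmax(st[1:,4]); hull=cv2.convexHull(np.argwhere(l==i)[:,::-1].astype(np.int32))
    H=np.zeros(m.shape,np.uint8); cv2.fillConvexPoly(H,hull,255)
    red=(cv2.inRange(h,(0,90,60),(9,255,255))|cv2.inRange(h,(170,90,60),(180,255,255)))&H
    wh=(cv2.inRange(h,(0,0,120),(180,70,255))&H)|red
    k,l,st,ce=cv2.connectedComponentsWithStats(wh); i=1+np.argmax(st[1:,4])
    q=np.argwhere(l==i)[:,::-1].astype(np.int32); e=cv2.minEnclosingCircle(q)
    d=ce[i]; r=np.argwhere(red)[:,::-1].mean(0) if red.any() else d
    p=onz(c,*d,z); pr=onz(c,*r,z); y=np.arctan2(*(p-pr)[1::-1])
    return dict(disc=d,size=st[i],red=r,p=p,yaw=y,hull=cv2.boundingRect(hull))
E
python3 - <<'E'
from h import *
c=cap("wrist"); print(head(c))
h=cv2.cvtColor(c["frame"],cv2.COLOR_RGB2HSV)
q=np.array([[317,70],[425,179],[322,270],[216,184]])
P=[onz(c,*p,85)[:2] for p in q]; print(np.round(P),np.mean(P,0))
print("yaw",[np.arctan2(*(a-b)[::-1]) for a,b in((P[1],P[2]),(P[0],P[3]))])
print(onz(cap("top"),306,197,144))
E
```

```text
{'disc': array([319.11881188, 199.01485149]), 'size': array([308, 188,  23,  25, 404], dtype=int32), 'red': array([315.46153846, 206.51282051]), 'p': array([455.27980648, -50.55268722, 143.        ]), 'yaw': np.float64(0.031839576734871464), 'hull': (300, 178, 40, 39)}
[[ 545.   -3.]
 [ 504. -142.]
 [ 370.  -97.]
 [ 408.   38.]] [457.0956965  -51.05544395]
yaw [np.float64(-0.321016503773981), np.float64(-0.29410927201519144)]
[452.84332981 -51.25397719 144.        ]
```

```bash
python3 -m handwheel '[{"claw":91.8,"dx":4,"dy":2,"dz":0,"rx":0,"ry":0,"rz":-0.14},{"claw":91.8,"dx":0,"dy":0,"dz":0,"rx":0,"ry":0,"rz":-0.14},{"claw":91.8,"dx":0,"dy":0,"dz":0,"rx":0,"ry":0,"rz":-0.14},{"claw":91.8,"dx":0,"dy":0,"dz":0,"rx":0,"ry":0,"rz":-0.14},{"claw":91.8,"dx":0,"dy":0,"dz":0,"rx":0,"ry":0,"rz":-0.14},{"claw":91.8,"dx":0,"dy":0,"dz":0,"rx":0,"ry":0,"rz":-0.14},{"claw":91.8,"dx":0,"dy":0,"dz":0,"rx":0,"ry":0,"rz":-0.14},{"claw":91.8,"dx":0,"dy":0,"dz":0,"rx":0,"ry":0,"rz":-0.14},{"claw":91.8,"dx":0,"dy":0,"dz":20,"rx":0,"ry":0,"rz":0},{"claw":91.8,"dx":0,"dy":0,"dz":0,"rx":0,"ry":0,"rz":0}]'
python3 - <<'E'
from h import *
c=cap("wrist"); print(head(c)); print(bot.get_obs()["tool_pos"],bot.get_obs()["tcp_rot"])
E
```

```text
time: 3.05
tool_pos: [453.9, -51.6, 205.1]
tcp_rot: [-3.138, -0.001, 1.584]
contact_force: [-0.1, 0.2, -0.3]
grip_width: 91.6
{'disc': array([318.34819533, 212.3418259 ]), 'size': array([302, 201,  30,  24, 471], dtype=int32), 'red': array([308.47169811, 212.69811321]), 'p': array([454.87542627, -50.4319329 , 143.        ]), 'yaw': np.float64(0.05288971707717965), 'hull': (302, 194, 35, 34)}
[454.47008821 -51.56694566 206.13585429] [-3.13923111e+00 -5.20174388e-04  1.58379448e+00]
```

```bash
python3 -m handwheel '[{"claw":91.8,"dx":1,"dy":0.5,"dz":25,"rx":0,"ry":0,"rz":-0.03},{"claw":91.8,"dx":0,"dy":0,"dz":25,"rx":0,"ry":0,"rz":0},{"claw":91.8,"dx":0,"dy":0,"dz":25,"rx":0,"ry":0,"rz":0},{"claw":91.8,"dx":0,"dy":0,"dz":20,"rx":0,"ry":0,"rz":0},{"claw":91.8,"dx":0,"dy":0,"dz":10,"rx":0,"ry":0,"rz":0},{"claw":60,"dx":0,"dy":0,"dz":0,"rx":0,"ry":0,"rz":0},{"claw":40,"dx":0,"dy":0,"dz":0,"rx":0,"ry":0,"rz":0},{"claw":31,"dx":0,"dy":0,"dz":0,"rx":0,"ry":0,"rz":0},{"claw":31,"dx":0,"dy":0,"dz":0,"rx":0,"ry":0,"rz":0},{"claw":31,"dx":0,"dy":0,"dz":0,"rx":0,"ry":0,"rz":0}]'
python3 - <<'E'
from h import *
c=cap("wrist"); print(head(c)); cv2.imwrite("pics/5.png",c["frame"][:,:,::-1])
for n in("top","side"):
    s=cap(n); cv2.imwrite(f"pics/5{n}.png",s["frame"][:,:,::-1])
E
```

```text
time: 4.1
tool_pos: [456.2, -50.0, 102.3]
tcp_rot: [3.14, 0.0, 1.616]
contact_force: [-0.4, 0.2, -0.6]
grip_width: 56.0
{'disc': array([346., 266.]), 'size': array([346, 266,   1,   1,   1], dtype=int32), 'red': array([346., 266.]), 'p': array([467.77900681, -35.95814887, 143.        ]), 'yaw': np.float64(0.0), 'hull': (284, 243, 63, 31)}
```

View pics/5.png

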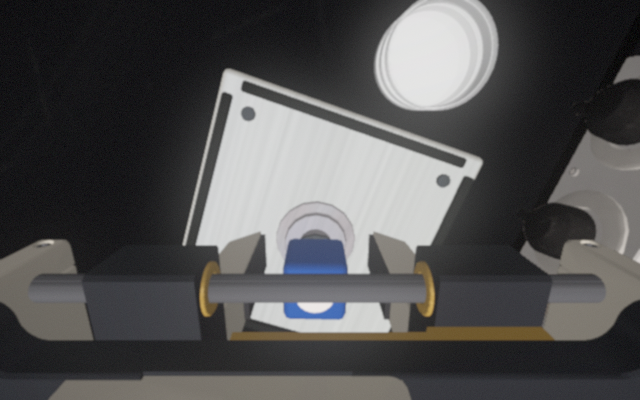

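The head sits between the fingers, with its near side face at (315,240–275). The face's lower edge, at row ≈239, will serve as the gauge of the bolt's height.

```bash
cat >> h.py <<'E'
def lift():
    # height of lower edge of the head's near side, from the wrist view
    c=cap("wrist"); s=bot.get_obs(); h=cv2.cvtColor(c["frame"],cv2.COLOR_RGB2HSV)
    m=cv2.inRange(h,(100,110,40),(130,255,255)); m[300:]=0
    k,l,st,ce=cv2.connectedComponentsWithStats(m); i=1+np.argmax(st[1:,4]); b=st[i]
    u=b[0]+b[2]/2; v=np.median([np.argmax(l[:,x]==i) for x in range(int(u)-12,int(u)+13)])
    # intersect with vertical plane tool-x = 14 mm (side face)
    o,d=ray(c,u,v); n=c["T"][:3,0]; p0=np.array([455.,-51,115])
    t=(n@(p0-o)+14)/(n@d); e=(o+d*t)
    print("edge v",v,"u",u,"box",b,"lift",(e[2]-115).round(1),"yaw",s["tcp_rot"][2].round(3),"w",s["grip_width"].round(1),"t",s["time"],"M",s["moment"].round(2),"F",s["contact_force"].round(1),"pos",s["tool_pos"].round(1)); return c
E
python3 -m handwheel '[{"claw":31,"dx":-0.5,"dy":-0.5,"dz":0,"rx":0,"ry":0,"rz":0},{"claw":31,"dx":0,"dy":0,"dz":0,"rx":0,"ry":0,"rz":0},{"claw":31,"dx":0,"dy":0,"dz":0,"rx":0,"ry":0,"rz":0},{"claw":31,"dx":0,"dy":0,"dz":0,"rx":0,"ry":0,"rz":0},{"claw":31,"dx":0,"dy":0,"dz":0,"rx":0,"ry":0,"rz":0}]'
python3 -c "from h import *;lift()"
python3 -m handwheel '[{"claw":31,"dx":0,"dy":0,"dz":0,"rx":0,"ry":0,"rz":-0.1},{"claw":31,"dx":0,"dy":0,"dz":0,"rx":0,"ry":0,"rz":-0.1},{"claw":31,"dx":0,"dy":0,"dz":0,"rx":0,"ry":0,"rz":-0.1},{"claw":31,"dx":0,"dy":0,"dz":0,"rx":0,"ry":0,"rz":-0.1},{"claw":31,"dx":0,"dy":0,"dz":0,"rx":0,"ry":0,"rz":0}]'
python3 -c "from h import *;lift()"
```

```text
time: 4.75
tool_pos: [455.4, -50.4, 101.7]
tcp_rot: [3.142, 0.0, 1.616]
contact_force: [0.0, -0.3, -0.6]
grip_width: 31.1
time: 5.3
tool_pos: [455.1, -50.5, 101.7]
tcp_rot: [-3.141, -0.0, 2.017]
contact_force: [-1.0, -0.6, 1.4]
grip_width: 30.9Traceback (most recent call last):
  File "<string>", line 1, in <module>
    from h import *;lift()
                    ~~~~^^
  File "h.py", line 36, in lift
    print("edge v",v,"u",u,"box",b,"lift",(e[2]-115).round(1),"yaw",s["tcp_rot"][2].round(3),"w",s["grip_width"].round(1),"t",s["time"],"M",s["moment"].round(2),"F",s["contact_force"].round(1),"pos",s["tool_pos"].round(1)); return c
                                                                                                 ^^^^^^^^^^^^^^^^^^^^^
AttributeError: 'float' object has no attribute 'round'
Traceback (most recent call last):
  File "h.py", line 36, in lift
    print("edge v",v,"u",u,"box",b,"lift",(e[2]-115).round(1),"yaw",s["tcp_rot"][2].round(3),"w",s["grip_width"].round(1),"t",s["time"],"M",s["moment"].round(2),"F",s["contact_force"].round(1),"pos",s["tool_pos"].round(1)); return c
                                                                                                 ^^^^^^^^^^^^^^^^^^^^^
AttributeError: 'float' object has no attribute 'round'
```

```bash
sed -i 's/s\["grip_width"\].round(1)/round(s["grip_width"],1)/' h.py
python3 -c "from h import *;lift()"
python3 -m handwheel '[{"claw":31,"dx":0,"dy":0,"dz":0,"rx":0,"ry":0,"rz":-0.1},{"claw":31,"dx":0,"dy":0,"dz":0,"rx":0,"ry":0,"rz":-0.1},{"claw":31,"dx":0,"dy":0,"dz":0,"rx":0,"ry":0,"rz":0}]'
python3 -c "from h import *;c=lift();cv2.imwrite('pics/6.png',c['frame'][:,:,::-1])"
```

```text
edge v 253.0 u 319.5 box [ 287  249   65   25 1182] lift 16.0 yaw 2.013 w 31.1 t 5.4 M [-0.09  0.07 -0.09] F [-1.9 -1.  -0.6] pos [455.3 -50.5 101.7]
time: 5.7
tool_pos: [455.2, -50.5, 101.7]
tcp_rot: [-3.141, -0.0, 2.215]
contact_force: [-0.2, -0.4, -0.3]
grip_width: 31.2
edge v 256.0 u 319.0 box [ 286  252   66   22 1006] lift 19.2 yaw 2.212 w 30.7 t 5.75 M [-0.13  0.06 -0.  ] F [-0.4 -0.2  0.4] pos [455.3 -50.5 101.7]
```

View pics/6.png

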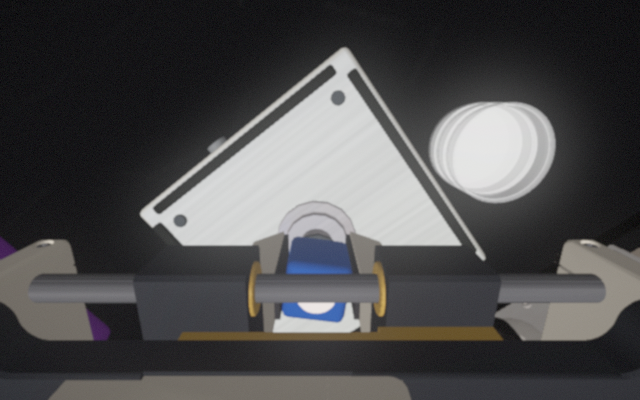

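The bolt has not dropped. The lower edge is still at row ≈238 (column 315), but my mask puts it too low in the image, so I'll switch to a blue-minus-red test.

```bash
python3 - <<'E'
s=open('h.py').read()
s=s.replace('m=cv2.inRange(h,(100,110,40),(130,255,255)); m[300:]=0','f=c["frame"].astype(int); m=((f[:,:,2]-f[:,:,0]>35)*255).astype(np.uint8); m[300:]=0; m[:,:240]=0; m[:,400:]=0')
open('h.py','w').write(s)
import cv2
f=cv2.imread('pics/6.png'); print(f[228:256:2,318].tolist())
E
python3 -c "from h import *;lift()"
python3 -m handwheel '[{"claw":31,"dx":0,"dy":0,"dz":0,"rx":0,"ry":0,"rz":-0.1},{"claw":31,"dx":0,"dy":0,"dz":0,"rx":0,"ry":0,"rz":-0.1},{"claw":31,"dx":0,"dy":0,"dz":0,"rx":0,"ry":0,"rz":0}]'
python3 -c "from h import *;lift()"
```

```text
[[179, 175, 176], [124, 121, 123], [114, 111, 113], [93, 90, 89], [108, 105, 102], [114, 104, 99], [112, 82, 73], [110, 81, 70], [111, 82, 70], [109, 76, 65], [110, 77, 67], [109, 77, 66], [111, 76, 63], [109, 74, 63]]
edge v 240.0 u 319.0 box [ 286  238   66   37 2036] lift 2.4 yaw 2.212 w 30.8 t 5.8 M [-0.12  0.08 -0.02] F [-1.1 -1.   1.1] pos [455.4 -50.5 101.7]
time: 6.1
tool_pos: [455.3, -50.6, 101.7]
tcp_rot: [-3.141, 0.0, 2.414]
contact_force: [-1.4, -1.9, 1.8]
grip_width: 30.7
edge v 240.0 u 318.5 box [ 285  239   67   36 2038] lift 2.9 yaw 2.412 w 31.0 t 6.15 M [-0.28  0.03  0.03] F [-0.6 -1.3  1.6] pos [455.5 -50.6 101.7]
```

```bash
python3 -m handwheel '[{"claw":31,"dx":0,"dy":0,"dz":0,"rx":0,"ry":0,"rz":-0.1},{"claw":31,"dx":0,"dy":0,"dz":0,"rx":0,"ry":0,"rz":-0.1},{"claw":31,"dx":0,"dy":0,"dz":0,"rx":0,"ry":0,"rz":0}]'
python3 -c "from h import *;lift()"
```

```text
time: 6.45
tool_pos: [455.5, -50.6, 101.7]
tcp_rot: [-3.141, 0.0, 2.613]
contact_force: [-1.1, -1.6, 1.1]
grip_width: 31.6
edge v 240.0 u 317.5 box [ 284  238   67   37 2082] lift 3.7 yaw 2.611 w 30.8 t 6.5 M [-0.26  0.08 -0.01] F [-0.4 -2.6  0.9] pos [455.7 -50.6 101.8]
```

```bash
python3 -m handwheel '[{"claw":31,"dx":0,"dy":0,"dz":0,"rx":0,"ry":0,"rz":-0.1},{"claw":31,"dx":0,"dy":0,"dz":0,"rx":0,"ry":0,"rz":-0.1},{"claw":31,"dx":0,"dy":0,"dz":0,"rx":0,"ry":0,"rz":0}]'
python3 -c "from h import *;lift()"
```

```text
time: 6.8
tool_pos: [455.8, -50.5, 101.7]
tcp_rot: [3.141, 0.001, 2.812]
contact_force: [-0.6, -0.5, 1.5]
grip_width: 31.1
edge v 239.0 u 316.5 box [ 283  238   67   37 2159] lift 3.5 yaw 2.81 w 31.0 t 6.85 M [-0.11 -0.11 -0.03] F [-0.4 -1.4  1.1] pos [455.9 -50.4 101.8]
```

```bash
python3 -m handwheel '[{"claw":31,"dx":0,"dy":0,"dz":0,"rx":0,"ry":0,"rz":-0.1},{"claw":31,"dx":0,"dy":0,"dz":0,"rx":0,"ry":0,"rz":-0.1},{"claw":31,"dx":0,"dy":0,"dz":0,"rx":0,"ry":0,"rz":0}]'
python3 -c "from h import *;lift()"
```

```text
time: 7.15
tool_pos: [455.4, -50.6, 101.7]
tcp_rot: [-3.141, 0.0, 3.012]
contact_force: [-1.3, -3.2, 0.8]
grip_width: 31.2
edge v 233.0 u 317.5 box [ 285  232   65   43 2254] lift -4.3 yaw 3.01 w 31.0 t 7.2 M [-0.43  0.1  -0.08] F [-2.3 -3.3  1.4] pos [455.5 -50.6 101.7]
```

```bash
python3 -m handwheel '[{"claw":31,"dx":0,"dy":0,"dz":0,"rx":0,"ry":0,"rz":-0.1},{"claw":31,"dx":0,"dy":0,"dz":0,"rx":0,"ry":0,"rz":-0.1},{"claw":31,"dx":0,"dy":0,"dz":0,"rx":0,"ry":0,"rz":0}]'
python3 -c "from h import *;c=lift();cv2.imwrite('pics/7.png',c['frame'][200:340,220:420,::-1])"
```

```text
time: 7.5
tool_pos: [455.7, -50.5, 101.8]
tcp_rot: [-3.142, 0.001, -3.071]
contact_force: [0.5, -0.9, 0.4]
grip_width: 31.0
edge v 233.0 u 317.0 box [ 285  231   64   44 2291] lift -3.1 yaw -3.073 w 30.8 t 7.55 M [-0.06 -0.11 -0.03] F [-0.5 -0.9  0.7] pos [455.8 -50.3 101.8]
```

View pics/7.png

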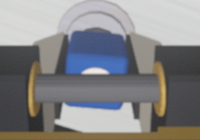

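The bolt dropped by about 7.8 mm on the gauge, at tool yaw ≈2.9, and the picture shows the head now sitting low on the collar. Next I turn it forward, still gripping loosely. The tool needs 6.7 rad in total: 4.7, then a regrasp, then 2.0.

```bash
python3 -m handwheel '[{"claw":31,"dx":0,"dy":0,"dz":0,"rx":0,"ry":0,"rz":0.14},{"claw":31,"dx":0,"dy":0,"dz":0,"rx":0,"ry":0,"rz":0.14},{"claw":31,"dx":0,"dy":0,"dz":0,"rx":0,"ry":0,"rz":0.14},{"claw":31,"dx":0,"dy":0,"dz":0,"rx":0,"ry":0,"rz":0.14},{"claw":31,"dx":0,"dy":0,"dz":0,"rx":0,"ry":0,"rz":0.14},{"claw":31,"dx":0,"dy":0,"dz":0,"rx":0,"ry":0,"rz":0.14},{"claw":31,"dx":0,"dy":0,"dz":0,"rx":0,"ry":0,"rz":0.14},{"claw":31,"dx":0,"dy":0,"dz":0,"rx":0,"ry":0,"rz":0.14},{"claw":31,"dx":0,"dy":0,"dz":0,"rx":0,"ry":0,"rz":0.14},{"claw":31,"dx":0,"dy":0,"dz":0,"rx":0,"ry":0,"rz":0.14}]'
python3 -c "from h import *;lift()"
```

```text
time: 8.55
tool_pos: [455.2, -50.3, 101.5]
tcp_rot: [-3.141, -0.0, 1.805]
contact_force: [-1.1, -1.4, 0.1]
grip_width: 31.1
edge v 235.0 u 314.0 box [ 282  233   64   42 2152] lift -5.2 yaw 1.798 w 30.9 t 8.6 M [ 0.02 -0.08 -0.01] F [-0.  -0.7  0.5] pos [455.3 -50.2 101.5]
```

```bash
python3 -m handwheel '[{"claw":31,"dx":0,"dy":0,"dz":0,"rx":0,"ry":0,"rz":0.14},{"claw":31,"dx":0,"dy":0,"dz":0,"rx":0,"ry":0,"rz":0.14},{"claw":31,"dx":0,"dy":0,"dz":0,"rx":0,"ry":0,"rz":0.14},{"claw":31,"dx":0,"dy":0,"dz":0,"rx":0,"ry":0,"rz":0.14},{"claw":31,"dx":0,"dy":0,"dz":0,"rx":0,"ry":0,"rz":0.14},{"claw":31,"dx":0,"dy":0,"dz":0,"rx":0,"ry":0,"rz":0.14},{"claw":31,"dx":0,"dy":0,"dz":0,"rx":0,"ry":0,"rz":0.14},{"claw":31,"dx":0,"dy":0,"dz":0,"rx":0,"ry":0,"rz":0.14},{"claw":31,"dx":0,"dy":0,"dz":0,"rx":0,"ry":0,"rz":0.14},{"claw":31,"dx":0,"dy":0,"dz":0,"rx":0,"ry":0,"rz":0.14}]'
python3 -c "from h import *;lift()"
```

```text
time: 9.6
tool_pos: [456.1, -50.4, 101.7]
tcp_rot: [3.141, -0.001, 0.409]
contact_force: [1.3, -1.9, -2.8]
grip_width: 31.2
edge v 233.0 u 316.0 box [ 284  231   64   44 2157] lift -8.3 yaw 0.402 w 30.8 t 9.65 M [-0.13 -0.04 -0.03] F [-0.1 -0.1 -0. ] pos [456.  -50.4 101.7]
```

```bash
python3 -m handwheel '[{"claw":31,"dx":0,"dy":0,"dz":0,"rx":0,"ry":0,"rz":0.14},{"claw":31,"dx":0,"dy":0,"dz":0,"rx":0,"ry":0,"rz":0.14},{"claw":31,"dx":0,"dy":0,"dz":0,"rx":0,"ry":0,"rz":0.14},{"claw":31,"dx":0,"dy":0,"dz":0,"rx":0,"ry":0,"rz":0.14},{"claw":31,"dx":0,"dy":0,"dz":0,"rx":0,"ry":0,"rz":0.14},{"claw":31,"dx":0,"dy":0,"dz":0,"rx":0,"ry":0,"rz":0.14},{"claw":31,"dx":0,"dy":0,"dz":0,"rx":0,"ry":0,"rz":0.14},{"claw":31,"dx":0,"dy":0,"dz":0,"rx":0,"ry":0,"rz":0.14},{"claw":31,"dx":0,"dy":0,"dz":0,"rx":0,"ry":0,"rz":0.14},{"claw":31,"dx":0,"dy":0,"dz":0,"rx":0,"ry":0,"rz":0.14}]'
python3 -c "from h import *;lift()"
python3 -m handwheel '[{"claw":31,"dx":0,"dy":0,"dz":0,"rx":0,"ry":0,"rz":0.14},{"claw":31,"dx":0,"dy":0,"dz":0,"rx":0,"ry":0,"rz":0.14},{"claw":31,"dx":0,"dy":0,"dz":0,"rx":0,"ry":0,"rz":0.14},{"claw":31,"dx":0,"dy":0,"dz":0,"rx":0,"ry":0,"rz":0.08},{"claw":31,"dx":0,"dy":0,"dz":0,"rx":0,"ry":0,"rz":0},{"claw":91.8,"dx":0,"dy":0,"dz":0,"rx":0,"ry":0,"rz":0},{"claw":91.8,"dx":0,"dy":0,"dz":0,"rx":0,"ry":0,"rz":0},{"claw":91.8,"dx":0,"dy":0,"dz":0,"rx":0,"ry":0,"rz":0},{"claw":91.8,"dx":0,"dy":0,"dz":0,"rx":0,"ry":0,"rz":0},{"claw":91.8,"dx":0,"dy":0,"dz":0,"rx":0,"ry":0,"rz":0}]'
python3 -c "from h import *;c=lift();cv2.imwrite('pics/8.png',c['frame'][:,:,::-1])"
```

```text
time: 10.65
tool_pos: [455.4, -50.4, 101.6]
tcp_rot: [3.141, 0.0, -0.988]
contact_force: [-1.3, -1.6, -0.3]
grip_width: 31.1
edge v 229.0 u 316.5 box [ 285  227   63   47 2238] lift -8.6 yaw -0.995 w 31.1 t 10.7 M [ 0.08 -0.    0.01] F [-0.1  0.2  0.5] pos [455.3 -50.3 101.6]
time: 11.7
tool_pos: [455.4, -50.4, 101.7]
tcp_rot: [-3.141, -0.0, -1.484]
contact_force: [-0.6, 0.1, 0.0]
grip_width: 66.3
edge v 227.0 u 316.0 box [ 285  226   62   48 2202] lift -10.4 yaw -1.484 w 70.3 t 11.75 M [ 0.12  0.03 -0.09] F [-0.3 -0.6 -0.5] pos [455.5 -50.4 101.7]
```

View pics/8.png

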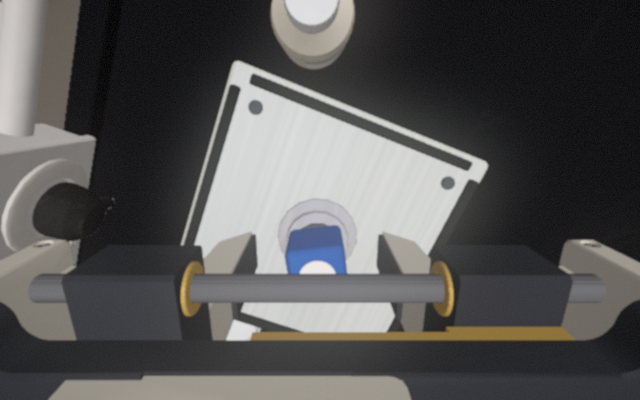

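The head followed the tool, and its face sits centred between the open fingers at (316,250) with only a slight lag. Now I rotate the open gripper back by π.

```bash
python3 -m handwheel '[{"claw":80,"dx":0,"dy":0,"dz":0,"rx":0,"ry":0,"rz":-0.14},{"claw":80,"dx":0,"dy":0,"dz":0,"rx":0,"ry":0,"rz":-0.14},{"claw":80,"dx":0,"dy":0,"dz":0,"rx":0,"ry":0,"rz":-0.14},{"claw":80,"dx":0,"dy":0,"dz":0,"rx":0,"ry":0,"rz":-0.14},{"claw":80,"dx":0,"dy":0,"dz":0,"rx":0,"ry":0,"rz":-0.14},{"claw":80,"dx":0,"dy":0,"dz":0,"rx":0,"ry":0,"rz":-0.14},{"claw":80,"dx":0,"dy":0,"dz":0,"rx":0,"ry":0,"rz":-0.14},{"claw":80,"dx":0,"dy":0,"dz":0,"rx":0,"ry":0,"rz":-0.14},{"claw":80,"dx":0,"dy":0,"dz":0,"rx":0,"ry":0,"rz":-0.14},{"claw":80,"dx":0,"dy":0,"dz":0,"rx":0,"ry":0,"rz":-0.14}]'
python3 -m handwheel '[{"claw":80,"dx":0,"dy":0,"dz":0,"rx":0,"ry":0,"rz":-0.14},{"claw":80,"dx":0,"dy":0,"dz":0,"rx":0,"ry":0,"rz":-0.14},{"claw":80,"dx":0,"dy":0,"dz":0,"rx":0,"ry":0,"rz":-0.14},{"claw":80,"dx":0,"dy":0,"dz":0,"rx":0,"ry":0,"rz":-0.14},{"claw":80,"dx":0,"dy":0,"dz":0,"rx":0,"ry":0,"rz":-0.14},{"claw":80,"dx":0,"dy":0,"dz":0,"rx":0,"ry":0,"rz":-0.14},{"claw":80,"dx":0,"dy":0,"dz":0,"rx":0,"ry":0,"rz":-0.14},{"claw":80,"dx":0,"dy":0,"dz":0,"rx":0,"ry":0,"rz":-0.14},{"claw":80,"dx":0,"dy":0,"dz":0,"rx":0,"ry":0,"rz":-0.14},{"claw":80,"dx":0,"dy":0,"dz":0,"rx":0,"ry":0,"rz":-0.14}]'
python3 -m handwheel '[{"claw":80,"dx":0,"dy":0,"dz":0,"rx":0,"ry":0,"rz":-0.14},{"claw":80,"dx":0,"dy":0,"dz":0,"rx":0,"ry":0,"rz":-0.14},{"claw":31,"dx":0,"dy":0,"dz":0,"rx":0,"ry":0,"rz":-0.06},{"claw":31,"dx":0,"dy":0,"dz":0,"rx":0,"ry":0,"rz":0},{"claw":31,"dx":0,"dy":0,"dz":0,"rx":0,"ry":0,"rz":0},{"claw":31,"dx":0,"dy":0,"dz":0,"rx":0,"ry":0,"rz":0},{"claw":31,"dx":0,"dy":0,"dz":0,"rx":0,"ry":0,"rz":0},{"claw":31,"dx":0,"dy":0,"dz":0,"rx":0,"ry":0,"rz":0},{"claw":31,"dx":0,"dy":0,"dz":0,"rx":0,"ry":0,"rz":0},{"claw":31,"dx":0,"dy":0,"dz":0,"rx":0,"ry":0,"rz":0}]'
python3 -c "from h import *;c=lift()"
```

```text
time: 12.75
tool_pos: [455.4, -50.4, 101.7]
tcp_rot: [3.142, -0.0, -0.078]
contact_force: [-0.1, -0.3, 0.2]
grip_width: 79.8
time: 13.75
tool_pos: [455.4, -50.4, 101.7]
tcp_rot: [3.142, 0.0, 1.322]
contact_force: [0.6, 0.6, -0.4]
grip_width: 79.8
time: 14.75
tool_pos: [455.4, -50.4, 101.7]
tcp_rot: [-3.142, 0.0, 1.656]
contact_force: [0.1, 0.6, 0.2]
grip_width: 31.0
edge v 231.0 u 315.0 box [ 284  229   62   46 2127] lift -10.1 yaw 1.656 w 31.2 t 14.8 M [-0.04 -0.08 -0.  ] F [-0.8 -0.3  0.8] pos [455.4 -50.4 101.7]
```

```bash
python3 -m handwheel '[{"claw":31,"dx":0,"dy":0,"dz":0,"rx":0,"ry":0,"rz":0.14},{"claw":31,"dx":0,"dy":0,"dz":0,"rx":0,"ry":0,"rz":0.14},{"claw":31,"dx":0,"dy":0,"dz":0,"rx":0,"ry":0,"rz":0.14},{"claw":31,"dx":0,"dy":0,"dz":0,"rx":0,"ry":0,"rz":0.14},{"claw":31,"dx":0,"dy":0,"dz":0,"rx":0,"ry":0,"rz":0.14},{"claw":31,"dx":0,"dy":0,"dz":0,"rx":0,"ry":0,"rz":0.14},{"claw":31,"dx":0,"dy":0,"dz":0,"rx":0,"ry":0,"rz":0.14},{"claw":31,"dx":0,"dy":0,"dz":0,"rx":0,"ry":0,"rz":0.14},{"claw":31,"dx":0,"dy":0,"dz":0,"rx":0,"ry":0,"rz":0.14},{"claw":31,"dx":0,"dy":0,"dz":0,"rx":0,"ry":0,"rz":0.14}]'
python3 -c "from h import *;c=lift()"
python3 -m handwheel '[{"claw":31,"dx":0,"dy":0,"dz":0,"rx":0,"ry":0,"rz":0.14},{"claw":31,"dx":0,"dy":0,"dz":0,"rx":0,"ry":0,"rz":0.14},{"claw":31,"dx":0,"dy":0,"dz":0,"rx":0,"ry":0,"rz":0.14},{"claw":31,"dx":0,"dy":0,"dz":0,"rx":0,"ry":0,"rz":0.12},{"claw":31,"dx":0,"dy":0,"dz":0,"rx":0,"ry":0,"rz":0},{"claw":31,"dx":0,"dy":0,"dz":0,"rx":0,"ry":0,"rz":0}]'
python3 -c "from h import *;c=lift();cv2.imwrite('pics/9.png',c['frame'][:,:,::-1])"
```

```text
time: 15.8
tool_pos: [455.8, -50.8, 101.7]
tcp_rot: [3.141, -0.001, 0.25]
contact_force: [2.3, -2.0, -2.2]
grip_width: 31.0
edge v 229.0 u 316.0 box [ 285  227   62   47 2088] lift -12.5 yaw 0.243 w 31.0 t 15.85 M [-0.06  0.03 -0.05] F [-1.1 -0.8 -0.1] pos [455.7 -50.8 101.7]
time: 16.45
tool_pos: [455.2, -50.5, 101.6]
tcp_rot: [3.141, 0.0, -0.28]
contact_force: [0.4, -1.1, -1.0]
grip_width: 30.8
edge v 228.0 u 317.5 box [ 287  227   61   47 2102] lift -11.5 yaw -0.28 w 30.6 t 16.5 M [-0.19  0.08  0.04] F [ 0.1 -1.4 -0.6] pos [455.2 -50.5 101.7]
```

View pics/9.png

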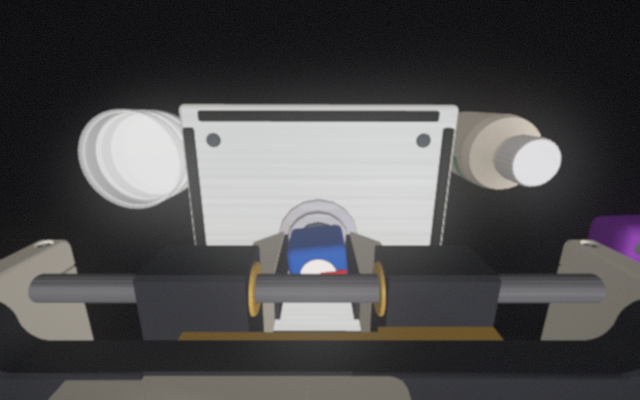

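The picture shows the index line pointing right at (340,272), which puts the head at world yaw ≈1.3–1.4. It was ≈1.22 at the drop, so the bolt has made almost one full turn. Both the petri dish and the bottle are in place. Now I turn the last bit and clamp.

```bash
python3 -m handwheel '[{"claw":31,"dx":0,"dy":0,"dz":0,"rx":0,"ry":0,"rz":0.07},{"claw":20,"dx":0,"dy":0,"dz":0,"rx":0,"ry":0,"rz":0},{"claw":10,"dx":0,"dy":0,"dz":0,"rx":0,"ry":0,"rz":0},{"claw":0,"dx":0,"dy":0,"dz":0,"rx":0,"ry":0,"rz":0},{"claw":0,"dx":0,"dy":0,"dz":0,"rx":0,"ry":0,"rz":0},{"claw":0,"dx":0,"dy":0,"dz":0,"rx":0,"ry":0,"rz":0},{"claw":0,"dx":0,"dy":0,"dz":0,"rx":0,"ry":0,"rz":0}]'
python3 -c "from h import *;c=lift();cv2.imwrite('pics/10.png',c['frame'][200:340,220:420,::-1])
for n in('top',):
  s=cap(n);print(n)
"
```

```text
time: 17.2
tool_pos: [454.8, -50.7, 101.5]
tcp_rot: [3.141, 0.001, -0.352]
contact_force: [-2.9, -4.7, -1.4]
grip_width: 28.5
edge v 227.0 u 317.0 box [ 287  226   60   48 2107] lift -12.0 yaw -0.352 w 28.5 t 17.25 M [-0.7   0.47  0.07] F [-3.1 -4.6  0.1] pos [454.8 -50.7 101.5]
top
```

View pics/10.png

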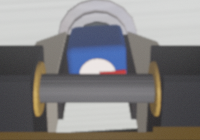

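The head is clamped at 28.5 mm and square between the pads. The gauge gives a lift of about −15 mm, and the turn count gives −16 mm.

```bash
python3 -c "from plant import bot;print(bot.close_job())"
```

```text
the job is handed in; nothing more can be done
None
```

The job is handed in. The bolt was turned backward until it dropped, then forward about one full turn, and it ended still gripped. No verdict was reported.

- **Drop:** I turned the bolt backward in a loose grip. It dropped about 8 mm on the wrist-camera gauge, after roughly 1.2 rad of backward turn. I went about 0.2 rad further before reversing.
- **Forward turn:** I turned it clockwise with one half-turn regrasp on the way. By the angle count and the red index line it made about one turn from the drop point, within roughly 0.1–0.2 rad.
- **Final height:** the turn count puts the bolt at about −16 mm. The rougher camera gauge puts it at about −15 mm. Both lie within the −13.8 to −18.2 mm limits, but the gauge is only good to 1–2 mm, so they don't agree exactly.
- **Grip and surroundings:** the fingers closed tight on the head at 28.5 mm, with the arm still and small wrist forces (about 5 N). In the last wide view, just before the final clamp, the petri dishes and bottle looked in place; I did not measure them. The job took about 17 s.

One early pair of moves was refused because the rows lacked some keys. Nothing moved, and I repeated them correctly.

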